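# Nest the screw cups and hover them over their tub pocket

## Robot

A 6-joint arm with a two-finger parallel gripper is mounted at the origin on the work surface. World frame = base frame: x ahead of the robot, y to its left, z up, the work surface at z = 0. Lengths are in m, angles in rad, forces in N, time in s.
With the tool pointing down it reaches from about 0.275 to 0.825 m from the base axis. Payload 5.2 kg.
Tool frame: the origin (TCP) lies between the finger pads; the fingertips stand 8 mm ahead of it and the grasp point (between the pads) lies 11 mm behind it (env.tip_reach is the distance from the TCP to the fingertips, in m); z points along the fingers, x is the direction in which the jaws open and shut, and the axes are right-handed (so a half turn about z gives the same grasp; the last joint's range is limited). The gripper opens to 93 mm and grips with 3 to 60 N. Pads are 15 mm wide; open, the fingers measure 128 mm over their backs; the gripper's body (75 mm by 188 mm) begins 65 mm behind the grasp point.
Start: joints at [-1.533, 0.259, 1.535, -0, 1.348, -0.203], TCP at [0.131, -0.534, 0.227] pointing down, gripper open.
Joint ranges: [-3.14, 3.14], [-0.91, 2.08], [0.19, 2.58], [-1.22, 4.36], [0.22, 2.71], [-3.12, 3.12]. Speed limits (rad/s): [2.57, 2.57, 3.14, 3.14, 3.14, 3.14].

## Interface

Orientations are given as a unit quaternion [w, x, y, z].
In Python, from station import env gives the robot as it stands.
- The arm moves only by the tool apply_moves, never from a script. Its argument "moves" is text: rows parted by semicolons, each of 7 numbers parted by spaces: the shift along the tool's x, y, z in cm, then the turn, a rotation vector about the tool's x, y, z in rad, then the finger opening in cm, from 0 to 9.3. A call has exactly 10 rows; each row shifts and turns the commanded pose from where the row before left it, along the tool's axes as they then stand; what a row does not reach is not made up. A row lasts 1/8 s, in which the tool goes at most 62.5 mm and 10.7 degrees, less where a joint would pass 70% of its speed; a pose out of reach is approached as far as the arm can. A call with a gripper value outside its range is refused whole. The fingers move at their own pace and stop on an object; "squeeze" is the grip in N (left out, the last holds). Time passes only in rows, so rows that do not move let the fingers close, or fill a call up. It gives the time, the measured TCP pose, the force and the opening at its end, in the units of the state.
- env.observe(): the state, without advancing time (a new reading comes with each control period).
- env.camera(name): name is "scene" or "top" or "wrist"; returns a dict with "img" (480x640x3 uint8, red, green, blue), "mtx" (3x3 intrinsics, pixels), "dist_coeffs" ([k1, k2, p1, p2, k3] as OpenCV has them; the pictures are not rectified), "R" (3x3) and "t" (3): a world point X has camera coordinates R X + t. Camera axes: x right, y down, z forward; pixel columns grow to the right and rows downward; lengths in m; the calibration is good to about 2 mm. A picture is of the moment at which its call begins. There is no depth.
- env.hand_in(): hands the job in, once; it reports no verdict.
Trained networks look in a picture, given as the dict that the camera call returned (one of the last four; its "shot" number tells which), for a name from the list of things; names that differ only in an ending like _2 or _b are one class to them, and where a whole thing is asked for, a point or a joint stands for the part that bears it (a point fixed in the world has none). Each returns a list of dicts, best first, with "p" (0 to 1); they miss things now and then, are a little off and sometimes report something else, mostly with a low value. They report only what shows in the picture. A call takes as long as a camera call. They do not tell look-alikes from the thing itself.
- env.outline_of(picture, query): "mask" (480x640 bool, what is visible of it) and "rect" ([left, top, right, bottom] in pixels, round what is visible of it).
The state is a dict: "t": time; "joint_pos": joint angles; "qd": joint speeds; "joint_efforts": joint torques, N m; "tcp_pos": TCP position; "tool_rot": TCP orientation; "ft_force": force on the tool from outside, world axes, zero at the start; "torque": the same for the moment, N m; "grip_width": opening from 0.0 (shut) to 1.0 (fully open).
Only numpy, scipy, OpenCV 4.12 (cv2) and the standard library are available. Lean on these libraries where they do the work, as an engineer would, in place of code of your own. Each camera call takes 0.05 s, during which the arm holds its last target.

## Task

Pack up the three screw cups: nest them on the bench in size order, small inside medium inside large, then pick up the nest by the large cup, lift it over the bird box without disturbing anything else on the bench, and bring it to the round pocket in the yellow tub. Stop with the nest hanging level and centred about 15 mm above the pocket, close enough that it would go straight in, but never touching the tub, so that I can slip a felt pad in underneath. Finish there still holding the nest still: do not lower it or let go.

Things in the scene. Friction and masses are not known exactly. Their poses are not given: they have to be found in the camera images.
- cup_large: Blue plastic cup, open top, straight round wall: outside diameter 64 mm, height 54 mm, wall 3 mm (inside diameter 58), floor 4 mm thick, 50 to 100 g. Origin at the centre of its underside, z up. Stands on the bench. Its side can be gripped across the diameter from above, with the nested cups inside it standing up to 94 mm above its underside.
- cup_medium: Green plastic cup, open top, straight round wall: outside diameter 48 mm, height 70 mm, wall 3 mm (inside diameter 42), floor 4 mm thick, about 50 g. Origin at the centre of its underside, z up. Nested on the floor of the large cup its underside is 4 mm above that cup's underside and 20 mm of it stands above that cup's rim, to grip by.
- cup_small: Red plastic cup, open top, straight round wall: outside diameter 32 mm, height 86 mm, wall 3 mm, floor 4 mm thick, about 30 g. Origin at the centre of its underside, z up. Nested on the floor of the medium cup its underside is 4 mm above that cup's underside and 20 mm of it stands above that cup's rim.
- tub: Yellow plastic storage tub, fixed to the bench, 240 mm (its x) by 180 mm (its y), rim 90 mm high, filled with a grey insert whose top lies 84 mm above the bench, with a round and a rectangular pocket. Its hinged lid is thrown wide open to the tub's +y side, rising outwards to 185 mm high. Origin at the centre of its underside.
- tub_pocket (a point): Centre of the mouth of the round pocket in the tub's grey insert, level with the insert's top (84 mm above the bench), z up. The pocket is 85 mm across and 24 mm deep; its centre is 55 mm from the tub's centre towards the tub's -x side.
- birdbox: Pale wooden bird box, partly assembled, lying on its back between the cups and the tub: 230 mm along its x, 110 mm across its y, walls 90 mm high. Loose, 0.9 kg. Origin at the centre of its underside. Leave it where it is.
- jar: Empty glass jar standing on the bench beyond the bird box, diameter 68 mm, height 110 mm, loose. Origin at the centre of its underside. Leave it where it is.
- clamp: Black plastic spring clamp lying inside the open bird box, on its back board, 135 mm long (its x), 45 mm wide, 22 mm high, loose. Origin under its middle. Leave it where it is.
- drill: Steel hand drill with a crank and a dark wooden handle, lying at the right of the cups, 315 mm long (its x), 73 mm high at the crank knob, loose. Origin under its gear wheel, roughly its middle. Leave it where it is.
- tape: Grey roll of tape lying flat at the far side, outside diameter 80 mm, 24 mm high, loose. Origin at the centre of its underside. Leave it where it is.
There are look-alikes about, which are no part of the job. There is more than one size of the cup_medium; the one meant has the size given above. Of the things that look like the cup_large, take the one that is farthest to the robot's right at the start.

How it is judged:
On the way, in this order (a step that is already met when the one before it is completed fails the run):
1. the small cup stands in the medium cup and the medium cup in the large cup, on the bench (horizontal distance between cup_small and cup_medium below 0.012 m and horizontal distance between cup_medium and cup_large below 0.012 m and z of cup_small in the frame of cup_medium between 0 and 0.012 m and z of cup_medium in the frame of cup_large between 0 and 0.012 m and height (world z) of cup_large below 0.01 m and angle between cup_large's own z axis and vertical below 0.1 rad), for 0.2 s.
2. the nest is lifted above the height of the bird box's walls while still on the cups' side of the bird box's middle line (horizontal distance between cup_small and cup_medium below 0.012 m and horizontal distance between cup_medium and cup_large below 0.012 m and z of cup_small in the frame of cup_medium between 0 and 0.012 m and z of cup_medium in the frame of cup_large between 0 and 0.012 m and height (world z) of cup_large above 0.092 m and y of cup_large in the frame of birdbox below 0 m), for 0.05 s.
At the end, for the whole second after the job is handed in: Cups nested; fingers hold the large cup still, level within 0.1 rad, its underside 5 to 30 mm above the round pocket's mouth and within 10 mm of its centre, not touching the tub; bird box, jar, clamp, drill and tape within 30 mm of their starts (horizontal distance between cup_small and cup_medium below 0.012 m and horizontal distance between cup_medium and cup_large below 0.012 m and z of cup_small in the frame of cup_medium between 0 and 0.012 m and z of cup_medium in the frame of cup_large between 0 and 0.012 m and horizontal distance between cup_large and tub_pocket below 0.01 m and z of cup_large in the frame of tub_pocket between 0.005 and 0.03 m and angle between cup_large's own z axis and vertical below 0.1 rad and linear speed of cup_large below 0.02 m/s and contact force between cup_large and tub below 0.05 N and contact force between cup_large and the fingers above 0.5 N and distance of each of birdbox, jar, clamp, drill, tape from where it was at the start of the episode below 0.03 m); the arm keeps its last pose, push and grip.
It fails at once if a cup touches the tub with more than 1 N (contact force between any of cup_large, cup_medium, cup_small and tub above 1 N).
It fails at once if a bystander (bird box, jar, clamp, drill, tape) is moved more than 30 mm or the jar knocked over (distance of any of birdbox, jar, clamp, drill, tape from where it was at the start of the episode above 0.03 m or angle between jar's own z axis and vertical above 0.5 rad).
It also fails if it takes over 72 s, if anything falls off the work surface, if the arm or the gripper's body presses on something with over 40 N, if the wrist force passes 120 N, or if a joint passes its speed limit or range.

## Working session

There is one attempt and no reset: what is moved stays moved. The work goes in short steps, Python scripts to look and compute and a tool call to move; the robot and the scene stay as the last step left them, time stands still between calls to the robot, and variables do not carry over. Pictures are saved under pics/ and viewed, and the job is handed in when it is done.

Besides the shell and the picture viewer there is one more tool, called after "Call:" by a JSON object that holds its "method" and its "body". apply_moves: Moves the arm, as the interface text tells. Its arguments: {"type":"object","properties":{"moves":{"type":"string"},"squeeze":{"type":"number"}},"required":["moves"]}

```bash
ls -la; mkdir -p pics; cat > h.py <<'E'
import numpy as np, cv2
from station import env
def save(c,n):
    cv2.imwrite(f'pics/{n}.png',c['img'][:,:,::-1])
def proj(c,X):
    X=np.atleast_2d(np.array(X,float))
    rv=cv2.Rodrigues(np.array(c['R'],float))[0]
    return cv2.projectPoints(X,rv,np.array(c['t'],float),np.array(c['mtx'],float),np.array(c['dist_coeffs'],float))[0][:,0]
def ray(c,uv):
    p=cv2.undistortPoints(np.array([[uv]],float),np.array(c['mtx'],float),np.array(c['dist_coeffs'],float))[0,0]
    R=np.array(c['R'],float); t=np.array(c['t'],float)
    return -R.T@t, R.T@np.array([p[0],p[1],1.])
def onz(c,uv,z):
    o,d=ray(c,uv); return o+d*(z-o[2])/d[2]
E
python3 - <<'E'
from h import *
for n in ['scene','top','wrist']:
    c=env.camera(n); save(c,n+'0')
    o,d=ray(c,(320,240)); print(n,o,d,c['mtx'][0][0])
    for q in ['cup_large','cup_medium','cup_small','tub','birdbox','jar','clamp','drill','tape']:
        for r in env.outline_of(c,q):
            if r['p']>.2: print(q,round(r['p'],2),r['rect'])
print(env.observe())
E
```

```text
total 12
drwxr-xr-x  3 agent agent 4096 Dec  7 15:01 .
drwxr-xr-x 23 root  root  4096 Dec  7 15:01 ..
drwxr-xr-x  2 agent agent 4096 Dec  7 15:01 pics
scene [ 0.95824996 -0.83776854  0.68758343] [-0.38887013  0.73454752 -0.55632211] 467.0090135508363
cup_large 0.81 [245.6, 245.9, 275.0, 284.1]
cup_large 0.69 [281.1, 178.1, 298.4, 199.4]
cup_medium 0.97 [230.5, 315.8, 249.2, 348.1]
cup_medium 0.81 [194.9, 295.2, 219.5, 336.8]
cup_small 0.87 [272.0, 300.7, 293.9, 337.5]
tub 0.87 [335.5, 118.2, 446.6, 236.1]
birdbox 0.68 [272.5, 199.7, 372.7, 274.8]
jar 0.74 [338.7, 118.3, 449.1, 235.6]
jar 0.69 [381.6, 223.0, 410.6, 283.0]
drill 0.9 [166.4, 359.8, 324.8, 454.5]
tape 0.79 [364.9, 300.1, 408.5, 331.8]
tape 0.36 [379.9, 223.0, 411.4, 282.1]
tape 0.29 [168.3, 360.1, 324.0, 454.4]
top [ 0.31499121 -0.08039573  1.08323291] [ 0.17663052 -0.00513402 -0.98445144] 515.3546097877181
cup_large 0.88 [143.5, 326.0, 183.2, 361.3]
cup_large 0.63 [322.9, 264.3, 355.1, 297.3]
cup_medium 0.94 [419.4, 262.0, 455.8, 292.1]
cup_medium 0.87 [421.3, 229.1, 447.9, 253.5]
cup_small 0.62 [401.0, 195.1, 420.5, 21
[... 393 characters left out ...]
422] 387.88680318059045
{'t': 1.5, 'joint_pos': array([-1.53278969e+00,  2.58589756e-01,  1.53502201e+00,  3.92904128e-06,
        1.34800332e+00, -2.02825864e-01]), 'qd': array([ 0.00154187,  0.00060475,  0.00079511, -0.00170672,  0.00017005,
        0.00241733]), 'joint_efforts': array([ 2.18483528e-04, -4.37194812e+01, -2.84302336e+01,  7.19996123e-02,
        3.11807776e-02, -6.02230884e-06]), 'tcp_pos': array([ 0.13119121, -0.53411676,  0.22664941]), 'tool_rot': array([-9.79537750e-06,  7.86927679e-01, -6.17045240e-01, -5.78932774e-06]), 'ft_force': array([ 0.2245771 , -0.33322115,  0.36415026]), 'torque': array([-0.0137378 , -0.03254109,  0.00673132]), 'grip_width': 1.0006345528599843}
```

View images.

View pics/scene0.png

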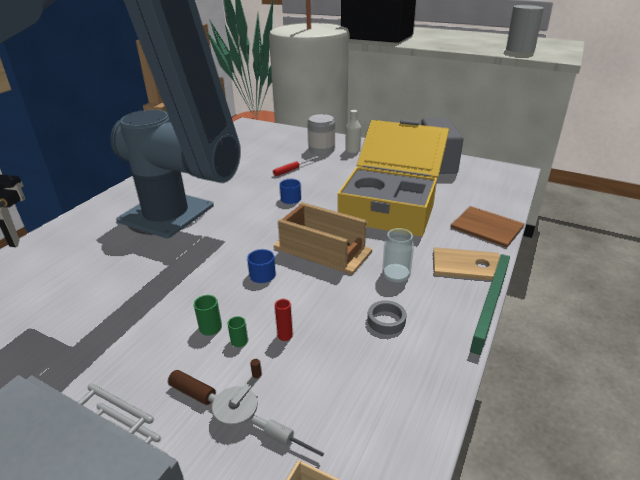

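View pics/top0.png

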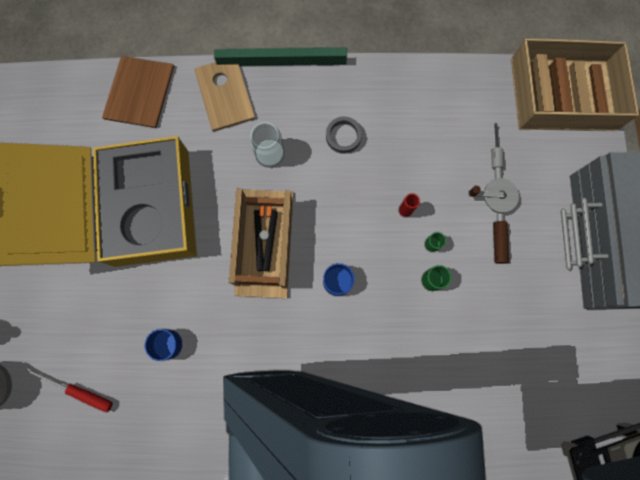

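View pics/wrist0.png

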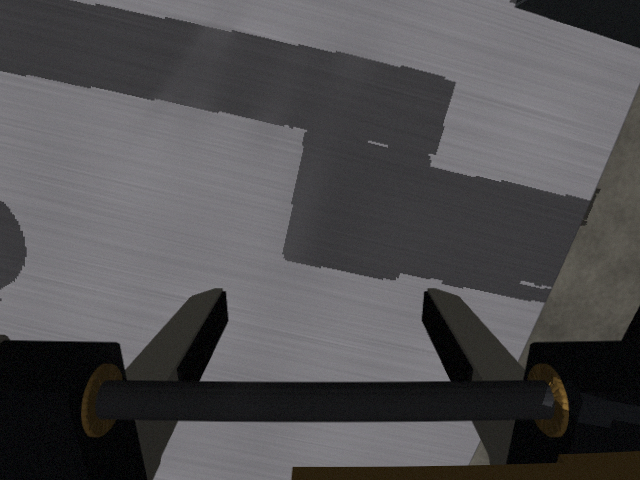

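```bash
cat >> h.py <<'E'
from scipy.optimize import least_squares
A=np.linspace(0,2*np.pi,72,endpoint=False)
def cyl(x,y,D,H,z0=0):
    c=np.stack([x+D/2*np.cos(A),y+D/2*np.sin(A)],1)
    return np.vstack([np.c_[c,np.full(72,z0)],np.c_[c,np.full(72,z0+H)]])
def crect(c,*a):
    p=proj(c,cyl(*a)); return np.r_[p.min(0),p.max(0)]
def fitcyl(obs,D=None,H=None,x0=(.3,-.3),z0=0):
    free=D is None
    def f(v):
        d,h=(v[2],v[3]) if free else (D,H)
        return np.concatenate([crect(c,v[0],v[1],d,h,z0)-np.array(r) for c,r in obs])
    s=least_squares(f,list(x0)+([.05,.06] if free else []))
    return s.x,np.abs(s.fun).mean(),s.fun
E
python3 - <<'E'
from h import *
S=env.camera('scene');T=env.camera('top')
save(T,'top1')
import pickle; pickle.dump((S,T),open('st.pkl','wb'))
big=cv2.resize(T['img'][180:310,320:530],(800,495),interpolation=cv2.INTER_CUBIC); cv2.imwrite('pics/crop1.png',big[:,:,::-1])
for q in ['cup_large','cup_medium','cup_small','jar','tape']:
    a=[r for r in env.outline_of(S,q) if r['p']>.5]; b=[r for r in env.outline_of(T,q) if r['p']>.5]
    for i in a:
        for j in b:
            v,e,_=fitcyl([(S,i['rect']),(T,j['rect'])])
            print(q,np.round(i['rect']),np.round(j['rect']),v.round(4),round(e,2))
print(S['mtx'],S['dist_coeffs'],env.observe()['t'])
E
```

```text
cup_large [249. 249. 274. 282.] [322. 266. 354. 298.] [ 0.4178 -0.121   0.0604  0.0506] 0.79
cup_large [249. 249. 274. 282.] [146. 328. 184. 361.] [ 0.2665  0.2263  0.0344 -0.2795] 21.13
cup_large [278. 178. 301. 201.] [322. 266. 354. 298.] [ 0.4216 -0.0796  0.0216  0.2239] 21.37
cup_large [278. 178. 301. 201.] [146. 328. 184. 361.] [0.2922 0.2309 0.063  0.0521] 0.73
cup_medium [195. 295. 221. 334.] [249. 122. 284. 167.] [ 0.544  -0.0925  0.0782 -0.0707] 66.3
cup_medium [195. 295. 221. 334.] [421. 229. 445. 251.] [ 0.4698 -0.3298  0.0253  0.1112] 10.34
cup_medium [195. 295. 221. 334.] [418. 264. 455. 293.] [ 0.4199 -0.3221  0.0512  0.0674] 1.43
cup_medium [228. 315. 253. 350.] [249. 122. 284. 167.] [ 0.5771 -0.0836  0.0643 -0.1247] 59.56
cup_medium [228. 315. 253. 350.] [421. 229. 445. 251.] [ 0.5027 -0.3231  0.0419  0.0484] 0.65
cup_medium [228. 315. 253. 350.] [418. 264. 455. 293.] [ 0.4496 -0.3126  0.0596 -0.0359] 10.2
cup_small [275. 303. 292. 340.] [402. 195. 419. 219.] [ 0.5718 -0.2728  0.0283  0.0751] 0.94
jar [384. 224. 412. 284.] [248. 123. 285. 170.] [0.7009 0.0225 0.0643 0.1155] 1.47
tape [367. 300. 408. 330.] [326. 115. 364. 156.] [ 0.7417 -0.14    0.081   0.0242] 1.44
[[467.00901355   0.         314.8979911 ]
 [  0.         467.00901355 245.81356023]
 [  0.           0.           1.        ]] [-0.06462403  0.          0.          0.          0.        ] 2.1
```

View pics/crop1.png

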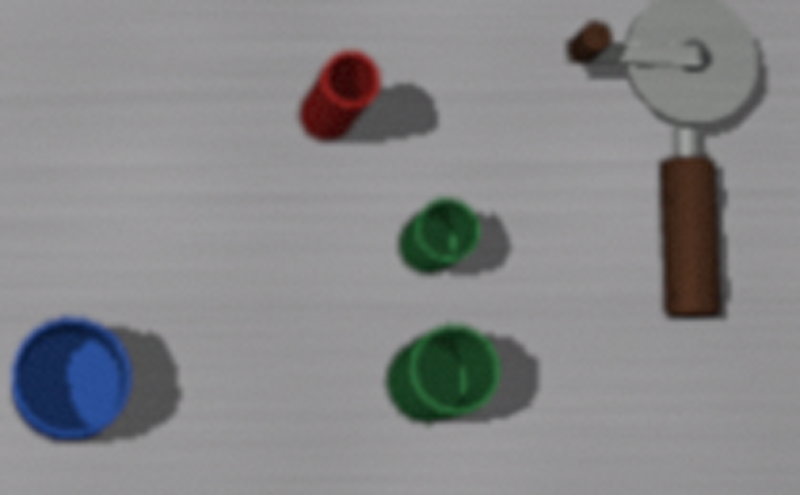

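```bash
cat >> h.py <<'E'
def hsvmask(c,kind,win):
    h=cv2.cvtColor(c['img'],cv2.COLOR_RGB2HSV).astype(int); H,S,V=h[...,0],h[...,1],h[...,2]
    m={'blue':(abs(H-112)<16)&(S>120),'green':(abs(H-68)<20)&(S>110),'red':((H<8)|(H>170))&(S>120)}[kind]
    k=np.zeros_like(m); a=[int(q) for q in win]; k[a[1]:a[3],a[0]:a[2]]=1
    m=(m&k.astype(bool)).astype(np.uint8)
    n,l,s,_=cv2.connectedComponentsWithStats(m); i=1+np.argmax(s[1:,4])
    x,y,w,hh=s[i,:4]; return np.array([x-.5,y-.5,x+w-.5,y+hh-.5])
E
python3 - <<'E'
from h import *
import pickle; S,T=pickle.load(open('st.pkl','rb'))
for n,k,ws,wt,D,H in [('L','blue',(236,235,290,292),(310,255,365,305),.064,.054),('M','green',(185,285,226,345),(412,257,460,300),.048,.070),('m2','green',(226,305,260,360),(412,220,460,257),None,None),('s','red',(265,290,300,350),(390,185,430,225),.032,.086)]:
    rs=hsvmask(S,k,ws); rt=hsvmask(T,k,wt)
    v,e,f=fitcyl([(S,rs),(T,rt)],D,H); print(n,rs,rt,v.round(4),f.round(1))
    for c,r in ((S,rs),(T,rt)): print('   single',fitcyl([(c,r)],D or .038,H or .05)[0].round(4))
    print('   free',fitcyl([(S,rs),(T,rt)])[0].round(4))
# tub crops
cv2.imwrite('pics/ct.png',cv2.resize(T['img'][110:300,0:300],(790,500),interpolation=cv2.INTER_CUBIC)[:,:,::-1])
cv2.imwrite('pics/cs.png',cv2.resize(S['img'][110:290,260:460],(780,600*180//200*130//117),interpolation=cv2.INTER_CUBIC)[:,:,::-1])
E
```

```text
L [247.5 249.5 274.5 282.5] [323.5 263.5 354.5 294.5] [ 0.4218 -0.1233] [-0.9 -0.8  1.2  0.7 -0.6 -1.3  0.6  1.5]
   single [ 0.4215 -0.1233]
   single [ 0.422  -0.1232]
   free [ 0.4219 -0.1234  0.0597  0.0532]
M [193.5 295.5 220.5 334.5] [421.5 265.5 450.5 289.5] [ 0.4211 -0.3223] [-0.5 -1.2  1.3  0.9 -0.6 -1.2  1.2  1.8]
   single [ 0.4205 -0.3228]
   single [ 0.4216 -0.3217]
   free [ 0.4211 -0.3225  0.0435  0.0691]
m2 [227.5 316.5 246.5 346.5] [425.5 232.5 445.5 250.5] [ 0.4981 -0.3274  0.0303  0.053 ] [ 0.5 -0.  -0.1 -0.   0.2 -0.2  0.1  0.5]
   single [ 0.4965 -0.3262]
   single [ 0.4986 -0.3274]
   free [ 0.4981 -0.3274  0.0303  0.053 ]
s [274.5 298.5 291.5 340.5] [398.5 193.5 419.5 215.5] [ 0.5732 -0.2716] [-0.5 -0.4  1.3  0.4 -0.5 -1.1  0.8  1.8]
   single [ 0.5725 -0.2718]
   single [ 0.5739 -0.2713]
   free [ 0.5733 -0.2719  0.0278  0.0869]
```

View pics/ct.png

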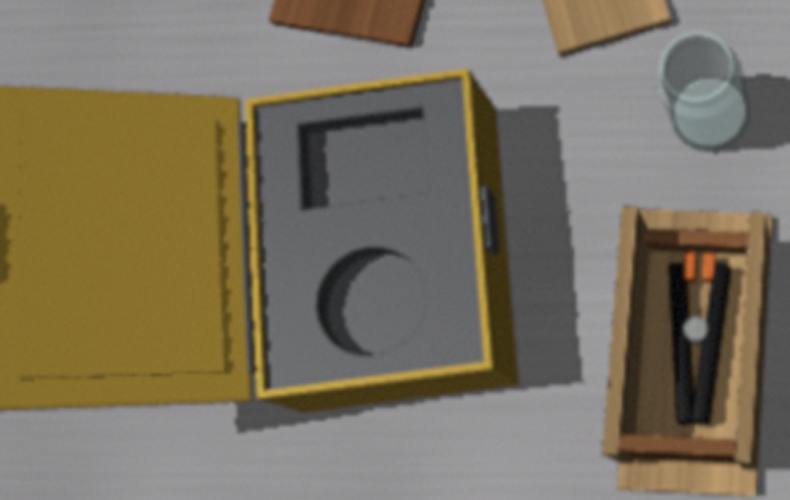

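View pics/cs.png

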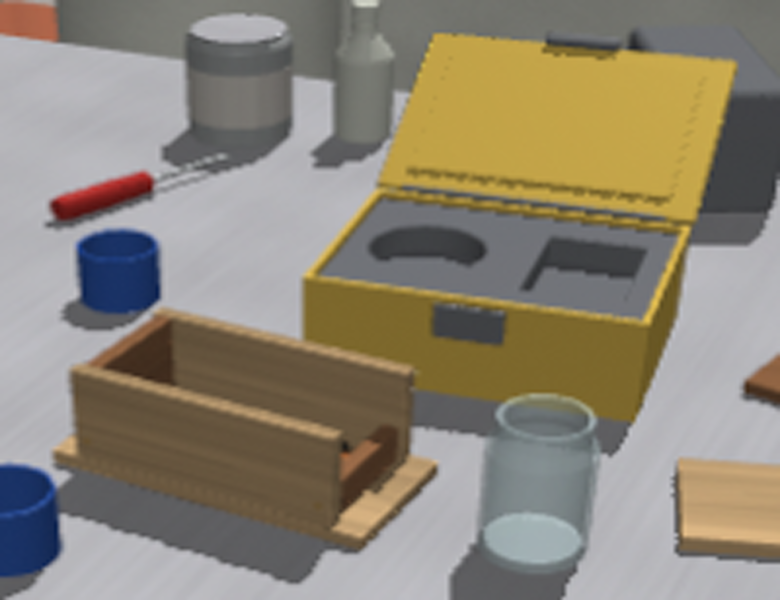

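```bash
python3 - <<'E'
from h import *
import pickle; S,T=pickle.load(open('st.pkl','rb'))
ct=np.array([(248,102),(468,72),(490,368),(260,396)])/np.array([790/300,500/190])+[-.5,109.5]
P=[onz(T,u,.09) for u in ct]
for p in P: print(p.round(4))
print([np.linalg.norm(P[i]-P[(i+1)%4]).round(4) for i in range(4)])
print('centre',np.mean(P,0))
W=[onz(T,u,.084) for u in [(141.5-.3,223.8)]];print('pocket eye top',W)
# fit tub: corners -> local: x of tub towards world? pocket at -x side
loc=np.array([(.12,.09),(.12,-.09),(-.12,-.09),(-.12,.09)])
# scene rim corners front-left (303,278) front-right(650,322) back-right(690,225)  back-left(385,192) in crop scale 3.9, y 600/180
hh=600*180//200*130//117
sc=np.array([(385,192),(690,228),(650,322),(303,278)])/np.array([3.9,hh/180])+[259.5,109.5]
Q=[onz(S,u,.09) for u in sc]
for p in Q: print('S',p.round(4))
print([np.linalg.norm(Q[i]-Q[(i+1)%4]).round(4) for i in range(4)])
# scene corners order backleft(-x,+y),backright(+x,+y),frontright(+x,-y),frontleft(-x,-y)
ls=np.array([(-.12,.09),(.12,.09),(.12,-.09),(-.12,-.09)])
lt=np.array([(.12,.09),(.12,-.09),(-.12,-.09),(-.12,.09)])
def pts(v,l):
    c,s=np.cos(v[2]),np.sin(v[2]); return np.c_[l@np.array([[c,s],[-s,c]])+v[:2],np.full(len(l),.09)]
f=lambda v:np.r_[(proj(T,pts(v,lt))-ct).ravel(),(proj(S,pts(v,ls))-sc).ravel()]
for nm,g in (('T',lambda v:f(v)[:8]),('S',lambda v:f(v)[8:]),('both',f)):
    s=least_squares(g,[.5,.3,1.5]); v=s.x; print(nm,v,s.fun.round(1)); print(' pocket',v[:2]-.055*np.array([np.cos(v[2]),np.sin(v[2])]))
v=s.x; p=v[:2]-.055*np.array([np.cos(v[2]),np.sin(v[2])])
for c,n in((S,'S'),(T,'T')):
    im=c['img'].copy()
    for q in proj(c,cyl(p[0],p[1],.085,0,.084)[:72]): cv2.circle(im,tuple(int(round(a*1)) for a in q),0,(255,0,0),-1)
    x,y=proj(c,[[*p,.084]])[0].astype(int); cv2.imwrite(f'pics/pk{n}.png',cv2.resize(im[y-50:y+50,x-60:x+60],(720,600),interpolation=cv2.INTER_NEAREST)[:,:,::-1])
# birdbox near edge
for u in [(291.4,190),(291,295),(233,190),(230,295)]: print('bird',onz(T,u,.0).round(3),onz(T,u,.09).round(3))
E
python3 - <<'E'
import cv2,numpy as np
cv2.imwrite('pics/pkb.png',np.hstack([cv2.resize(cv2.imread('pics/pk%s.png'%k),(400,334)) for k in 'ST']))
E
```

```text
[0.6909 0.3822 0.09  ]
[0.7119 0.2064 0.09  ]
[0.4771 0.1785 0.09  ]
[0.4571 0.3537 0.09  ]
[np.float64(0.1771), np.float64(0.2364), np.float64(0.1764), np.float64(0.2356)]
centre [0.58425358 0.28022179 0.09      ]
pocket eye top [array([0.53064243, 0.27253791, 0.084     ])]
S [0.464  0.3492 0.09  ]
S [0.6935 0.3787 0.09  ]
S [0.714  0.2088 0.09  ]
S [0.4776 0.1749 0.09  ]
[np.float64(0.2314), np.float64(0.1712), np.float64(0.2388), np.float64(0.1748)]
T [0.58447911 0.28031919 0.11868298] [-0.7 -0.9  0.7 -1.1  0.9  0.6 -0.9  1.2]
 pocket [0.52986601 0.27380694]
S [0.5864221  0.27929605 0.11221508] [-1.3 -1.2  1.  -0.3  0.   1.1  0.1 -0.3]
 pocket [0.53176802 0.27313716]
both [0.58505633 0.28036069 0.11729234] [-0.6 -1.2  0.7 -1.3  0.8  0.3 -1.   0.9 -1.8 -1.4  0.5 -0.7 -0.1  0.7
 -0.1 -0.4]
 pocket [0.53043423 0.27392439]
bird [ 0.621 -0.025  0.   ] [ 0.595 -0.03   0.09 ]
bird [ 0.393 -0.024  0.   ] [ 0.386 -0.029  0.09 ]
bird [0.622 0.103 0.   ] [0.597 0.088 0.09 ]
bird [0.394 0.104 0.   ] [0.387 0.089 0.09 ]
```

View pics/pkb.png

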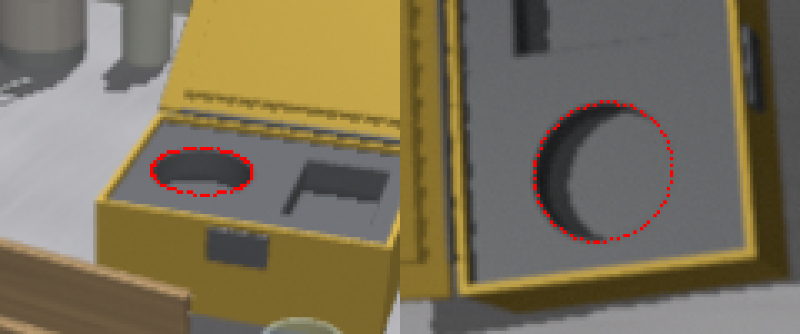

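Call:
{"method": "apply_moves", "body": {"moves": "0 0 0 0 0 0.12 8; 0 0 0 0 0 0.121 8; -2.65 -3.6 0 0 0 0 8; -2.65 -3.6 0 0 0 0 8; -2.65 -3.6 0 0 0 0 8; -2.65 -3.6 0 0 0 0 8; -2.65 -3.6 0 0 0 0 8; -2.65 -3.6 0 0 0 0 8; -2.65 -3.6 0 0 0 0 8; -2.65 -3.8 0 0 0 0 8", "squeeze": 12}}

```text
t: 3.35
tcp_pos: [0.4223, -0.3213, 0.2268]
tool_rot: [-0.0, -0.707, 0.707, -0.0]
ft_force: [0.6, -1.1, 0.4]
grip_width: 0.861
```

```bash
python3 - <<'E'
from h import *
c=env.camera('wrist'); save(c,'w1'); o=env.observe(); print(o['tcp_pos'],o['qd'].round(3))
im=c['img'].copy()
for x,y,D,H,col in [(.4211,-.3223,.048,.07,(255,0,0)),(.4218,-.1233,.064,.054,(255,255,0))]:
    for q in proj(c,cyl(x,y,D,H)):
        if abs(q).max()<2000: cv2.circle(im,tuple(int(a) for a in q),1,col,-1)
cv2.imwrite('pics/w1.png',im[:,:,::-1])
E
```

```text
[ 0.42614666 -0.31787312  0.22685236] [-0.063 -0.019  0.03  -0.024  0.004 -0.131]
```

View pics/w1.png

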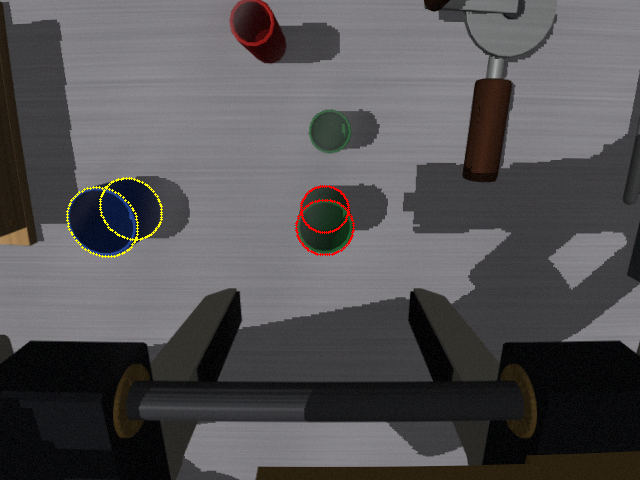

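Call:
{"method": "apply_moves", "body": {"moves": "0 0 0 0 0 0 8; 0 0 2.7 0 0 0 8; 0 0 2.7 0 0 0 8; 0 0 2.7 0 0 0 8; 0 0 2.7 0 0 0 8; 0 0 2.7 0 0 0 8; 0 0 2.2 0 0 0 8; 0 0 1 0 0 0 8; 0 0 0 0 0 0 8; 0 0 0 0 0 0 8"}}

```text
t: 4.65
tcp_pos: [0.4215, -0.323, 0.0605]
tool_rot: [-0.0, -0.707, 0.707, -0.001]
ft_force: [0.7, 0.0, 1.1]
grip_width: 0.858
```

Close on the medium cup, then lift.

Call:
{"method": "apply_moves", "body": {"moves": "0 0 0 0 0 0 4.2; 0 0 0 0 0 0 4.2; 0 0 0 0 0 0 4.2; 0 0 0 0 0 0 4.2; 0 0 0 0 0 0 4.2; 0 0 0 0 0 0 4.2; 0 0 0 0 0 0 4.2; 0 0 -0.5 0 0 0 4.2; 0 0 -1 0 0 0 4.2; 0 0 -1 0 0 0 4.2", "squeeze": 12}}

```text
t: 5.9
tcp_pos: [0.4213, -0.3223, 0.0854]
tool_rot: [-0.0, -0.707, 0.707, -0.0]
ft_force: [-0.1, -0.6, -0.7]
grip_width: 0.518
```

Call:
{"method": "apply_moves", "body": {"moves": "0 0 -2 0 0 0 4.2; 0 0 -2 0 0 0 4.2; 0 0 -2 0 0 0 4.2; -3 0 0 0 0 0 4.2; -4 0 0 0 0 0 4.2; -4 0 0 0 0 0 4.2; -4 0 0 0 0 0 4.2; -3 0 0 0 0 0 4.2; -1.9 0 0 0 0 0 4.2; 0 0 0 0 0 0 4.2"}}

```text
t: 7.15
tcp_pos: [0.4213, -0.1223, 0.1453]
tool_rot: [-0.0, 0.708, -0.706, 0.0]
ft_force: [-0.3, -0.7, -0.0]
grip_width: 0.52
```

```bash
cat > look.py <<'E'
from h import *
import sys
n=sys.argv[1]
o=env.observe(); print('tcp',o['tcp_pos'].round(4),'ft',o['ft_force'].round(2),o['grip_width'].round(3),o['t'])
C={k:env.camera(k) for k in ('scene','top','wrist')}
tcp=o['tcp_pos']
def crop(c,p,r):
    x,y=proj(c,[p])[0]; x=int(np.clip(x,r,639-r));y=int(np.clip(y,r,479-r)); return cv2.resize(c['img'][y-r:y+r,x-r:x+r],(390,390),interpolation=cv2.INTER_CUBIC)
ta=tcp-[0,0,.06]
im=np.hstack([crop(C['scene'],ta,50),crop(C['wrist'],ta,160)])
cv2.imwrite(f'pics/{n}.png',im[:,:,::-1])
import pickle; pickle.dump(C,open('c.pkl','wb'))
E
python3 look.py a1
```

```text
Traceback (most recent call last):
  File "look.py", line 4, in <module>
    o=env.observe(); print('tcp',o['tcp_pos'].round(4),'ft',o['ft_force'].round(2),o['grip_width'].round(3),o['t'])
                                                                                   ^^^^^^^^^^^^^^^^^^^^^
AttributeError: 'float' object has no attribute 'round'
```

```bash
sed -i "s/o\['grip_width'\].round(3)/round(o['grip_width'],3)/" look.py; python3 look.py a1; python3 - <<'E'
from h import *
import pickle; C=pickle.load(open('c.pkl','rb'))
S=C['scene']
for k,D,H,w,z in (('green',.048,.07,(220,200,300,300),.0845),):
    try:
        r=hsvmask(S,k,w); print(r, crect(S,.4213,-.1233,D,H,z))
    except Exception as e: print(e)
E
```

```text
tcp [ 0.4213 -0.1223  0.1453] ft [-0.34 -0.74 -0.05] 0.52 7.15
[247.5 213.5 268.5 250.5] [245.21625479 214.02696975 269.41324596 251.70654767]
```

View pics/a1.png

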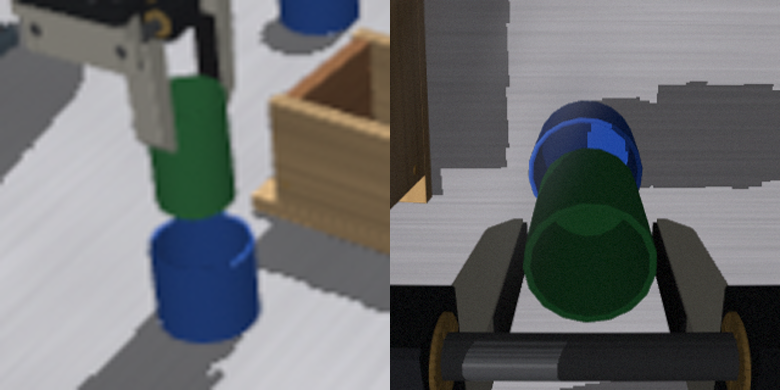

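Call:
{"method": "apply_moves", "body": {"moves": "0 0 0 0 0 0 4.2; 0 0 1.5 0 0 0 4.2; 0 0 1.5 0 0 0 4.2; 0 0 1 0 0 0 4.2; 0 0 1 0 0 0 4.2; 0 0 1 0 0 0 4.2; 0 0 1 0 0 0 4.2; 0 0 0.6 0 0 0 4.2; 0 0 0.2 0 0 0 4.2; 0 0 0 0 0 0 4.2"}}

```text
t: 8.55
tcp_pos: [0.4214, -0.1232, 0.0667]
tool_rot: [0.0, -0.707, 0.707, -0.0]
ft_force: [0.8, 1.0, -1.1]
grip_width: 0.519
```

```bash
python3 look.py a2
```

```text
tcp [ 0.4214 -0.1232  0.0667] ft [ 0.85  1.05 -1.1 ] 0.519 8.55
```

View pics/a2.png

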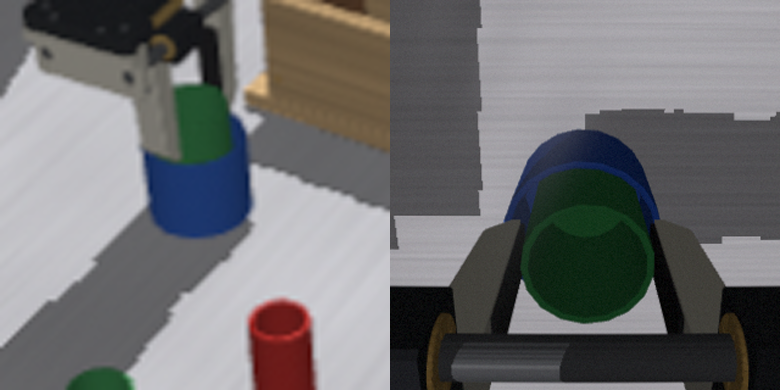

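Call:
{"method": "apply_moves", "body": {"moves": "0 0 0 0 0 0 6.5; 0 0 0 0 0 0 6.5; 0 0 0 0 0 0 6.5; 0 0 0 0 0 0 6.5; 0 0 -0.6 0 0 0 6.5; 0 0 -2 0 0 0 6.5; 0 0 -2.5 0 0 0 6.5; 0 0 -3 0 0 0 6.5; 3.4 -3.5 -1 0 0 0 6.5; 3.4 -3.5 0 0 0 0 6.5"}}

```text
t: 9.95
tcp_pos: [0.4929, -0.1923, 0.1598]
tool_rot: [-0.0, 0.707, -0.707, 0.002]
ft_force: [0.5, 0.0, 0.3]
grip_width: 0.7
```

Call:
{"method": "apply_moves", "body": {"moves": "3.4 -3.5 0 0 0 0 6.5; 3.4 -3.5 0 0 0 0 6.5; 1.2 -1.2 0 0 0 0 6.5; 0 0 0 0 0 0 6.5; 0 0 0 0 0 0 6.5; 0 0 0 0 0 0 6.5; 0 0 0 0 0 0 6.5; 0 0 0 0 0 0 6.5; 0 0 0 0 0 0 6.5; 0 0 0 0 0 0 6.5"}}

```text
t: 11.2
tcp_pos: [0.5732, -0.2712, 0.1577]
tool_rot: [0.0, -0.707, 0.707, -0.0]
ft_force: [0.2, 0.1, 0.3]
grip_width: 0.698
```

```bash
python3 - <<'E'
from h import *
o=env.observe(); print('tcp',o['tcp_pos'].round(4),round(o['grip_width'],3),o['t'])
C={k:env.camera(k) for k in ('scene','top','wrist')}
S,T,W=C['scene'],C['top'],C['wrist']
rs=hsvmask(S,'red',(265,290,300,350))
print('red scene',fitcyl([(S,rs)],.032,.086)[0])
ims=[]
for c,r,sz in ((S,45,1),(T,40,1)):
    im=cv2.resize(c['img'],None,fx=4,fy=4,interpolation=cv2.INTER_CUBIC)
    for (D,H,z,col) in ((.064,.054,0,(255,255,0)),(.048,.07,.004,(255,0,0))):
        for q in proj(c,cyl(.4218,-.1233,D,H,z)[72:]): cv2.circle(im,tuple(int(a*4+2) for a in q),1,col,-1)
    x,y=(proj(c,[[.4218,-.1233,.05]])[0]*4).astype(int); ims.append(cv2.resize(im[y-150:y+150,x-150:x+150],(390,390)))
cv2.imwrite('pics/a3.png',np.hstack(ims)[:,:,::-1])
im=W['img'].copy()
for q in proj(W,cyl(.5732,-.2716,.032,.086)): cv2.circle(im,tuple(int(a) for a in q),0,(255,255,0),-1)
cv2.imwrite('pics/w3.png',im[:,:,::-1])
E
```

```text
tcp [ 0.5732 -0.2712  0.1577] 0.698 11.2
red scene [ 0.57249569 -0.27184006]
```

View pics/a3.png

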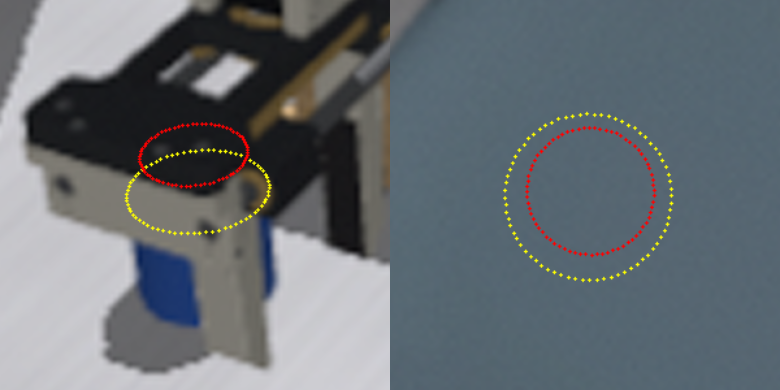

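View pics/w3.png

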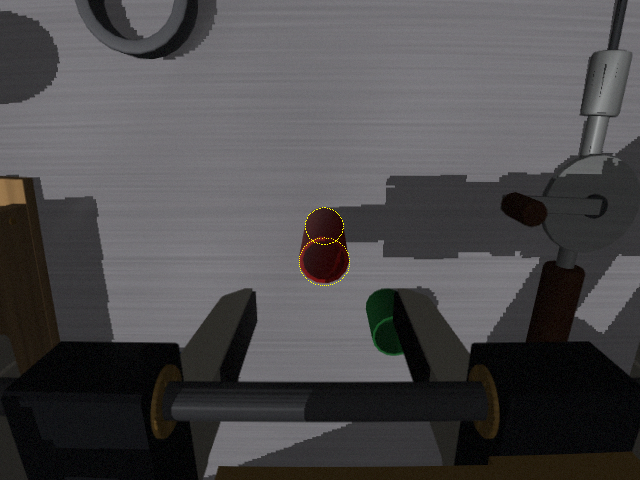

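Call:
{"method": "apply_moves", "body": {"moves": "0 0 2 0 0 0 6.5; 0 0 2 0 0 0 6.5; 0 0 2 0 0 0 6.5; 0 0 1.2 0 0 0 6.5; 0 0 0.9 0 0 0 6.5; 0 0 0 0 0 0 6.5; 0 0 0 0 0 0 2.6; 0 0 0 0 0 0 2.6; 0 0 0 0 0 0 2.6; 0 0 0 0 0 0 2.6", "squeeze": 10}}

```text
t: 12.6
tcp_pos: [0.5734, -0.2713, 0.077]
tool_rot: [0.0, -0.707, 0.707, -0.0]
ft_force: [-0.2, 0.0, 1.6]
grip_width: 0.342
```

Call:
{"method": "apply_moves", "body": {"moves": "0 0 0 0 0 0 2.6; 0 0 0 0 0 0 2.6; 0 0 0 0 0 0 2.6; 0 0 0 0 0 0 2.6; 0 0 -0.5 0 0 0 2.6; 0 0 -1 0 0 0 2.6; 0 0 -2 0 0 0 2.6; 0 0 -3 0 0 0 2.6; 0 0 -3 0 0 0 2.6; 0 0 -0.5 0 0 0 2.6"}}

```text
t: 13.85
tcp_pos: [0.5744, -0.272, 0.1796]
tool_rot: [0.0, -0.707, 0.707, -0.003]
ft_force: [-0.1, -0.3, -0.6]
grip_width: 0.349
```

Call:
{"method": "apply_moves", "body": {"moves": "0 0 0 0 0 0 2.6; -3 3 0 0 0 0 2.6; -3 3 0 0 0 0 2.6; -3 3 0 0 0 0 2.6; -2.8 2 0 0 0 0 2.6; -2 0 0 0 0 0 2.6; -1 0 0 0 0 0 2.6; 0 0 0 0 0 0 2.6; 0 0 0 0 0 0 2.6; 0 0 0 0 0 0 2.6"}}

```text
t: 15.1
tcp_pos: [0.4636, -0.1238, 0.1765]
tool_rot: [-0.0, -0.707, 0.707, 0.0]
ft_force: [-0.3, -0.2, 0.5]
grip_width: 0.35
```

```bash
python3 - <<'E'
from h import *
o=env.observe(); print('tcp',o['tcp_pos'].round(4),round(o['grip_width'],3),o['t'])
S,T,W=[env.camera(k) for k in ('scene','top','wrist')]
ims=[]
for c,R in ((S,50),(W,160)):
    im=cv2.resize(c['img'],None,fx=4,fy=4,interpolation=cv2.INTER_CUBIC)
    for (D,H,z,col) in ((.064,.054,0,(255,255,0)),(.048,.07,.004,(255,0,0))):
        for q in proj(c,cyl(.4218,-.1233,D,H,z)[72:]):
            cv2.circle(im,tuple(int(a*4+2) for a in q),1,col,-1)
    x,y=(proj(c,[[.4218,-.1233,.05]])[0]*4).astype(int); x=max(x,R*4);y=max(y,R*4); k=im[y-4*R:y+4*R,x-4*R:x+4*R]; ims.append(cv2.resize(k,(390,390)))
cv2.imwrite('pics/a4.png',np.hstack(ims)[:,:,::-1])
E
```

```text
tcp [ 0.4636 -0.1238  0.1765] 0.35 15.1
```

View pics/a4.png

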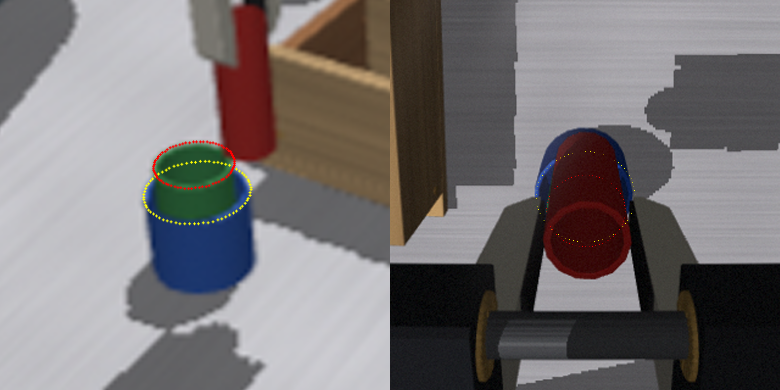

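```bash
python3 - <<'E'
from h import *
S=env.camera('scene'); 
rb=hsvmask(S,'blue',(236,235,290,292)); print(rb,fitcyl([(S,rb)],.064,.054)[0], crect(S,.4218,-.1233,.064,.054))
rg=hsvmask(S,'green',(236,220,290,292)); print(rg,crect(S,.4214,-.1232,.048,.07,.004))
for p in [(.4214,-.1232),(.4244,-.1232),(.4214,-.1262)]: print(p,crect(S,*p,.048,.07,.004)[:3])
E
```

```text
[247.5 251.5 274.5 282.5] [ 0.42353232 -0.12641202] [246.55974028 248.65708027 275.67909868 283.21035425]
[249.5 244.5 270.5 263.5] [249.00499102 243.55530466 272.09852949 279.66382902]
(0.4214, -0.1232) [249.00499102 243.55530466 272.09852949]
(0.4244, -0.1232) [250.08277198 243.86911773 273.16228802]
(0.4214, -0.1262) [248.26566626 244.20327081 271.43113309]
```

Call:
{"method": "apply_moves", "body": {"moves": "0 2.1 0 0 0 0 2.6; 0 2.1 0 0 0 0 2.6; 0 0 0 0 0 0 2.6; 0 0 0 0 0 0 2.6; 0 0 0 0 0 0 2.6; 0 0 1 0 0 0 2.6; 0 0 1 0 0 0 2.6; 0 0 0 0 0 0 2.6; 0 0 0 0 0 0 2.6; 0 0 0 0 0 0 2.6"}}

```text
t: 16.55
tcp_pos: [0.4215, -0.1233, 0.1569]
tool_rot: [0.0, -0.707, 0.707, -0.0]
ft_force: [-0.4, -0.3, 0.3]
grip_width: 0.347
```

```bash
python3 look.py a5
```

```text
tcp [ 0.4215 -0.1233  0.1569] ft [-0.38 -0.32  0.3 ] 0.347 16.55
```

View pics/a5.png

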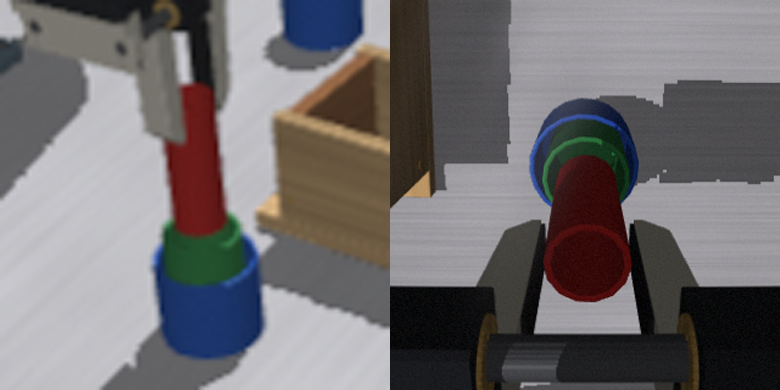

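Call:
{"method": "apply_moves", "body": {"moves": "0 0 1 0 0 0 2.6; 0 0 1 0 0 0 2.6; 0 0 1 0 0 0 2.6; 0 0 1 0 0 0 2.6; 0 0 1 0 0 0 2.6; 0 0 1 0 0 0 2.6; 0 0 0.6 0 0 0 2.6; 0 0 0.3 0 0 0 2.6; 0 0 0 0 0 0 2.6; 0 0 0 0 0 0 2.6"}}

```text
t: 17.95
tcp_pos: [0.4215, -0.1233, 0.0879]
tool_rot: [0.0, -0.707, 0.707, -0.0]
ft_force: [-0.9, 0.9, 0.0]
grip_width: 0.348
```

```bash
python3 look.py a6
```

```text
tcp [ 0.4215 -0.1233  0.0879] ft [-0.88  0.89  0.03] 0.348 17.95
```

View pics/a6.png

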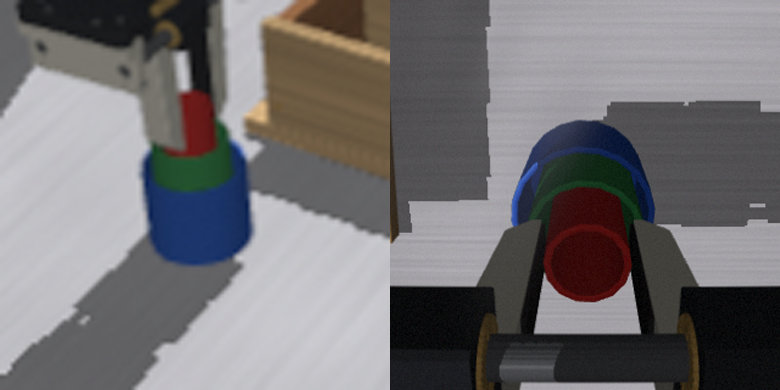

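Call:
{"method": "apply_moves", "body": {"moves": "0 0 0 0 0 0 5; 0 0 0 0 0 0 5; 0 0 0 0 0 0 5; 0 0 0 0 0 0 5; 0 0 -0.5 0 0 0 5; 0 0 -2 0 0 0 5; 0 0 -2.5 0 0 0 8.6; 0 0 0 0 0 0 8.6; 0 0 0 0 0 0 8.6; 0 0 0 0 0 0 8.6"}}

```text
t: 19.35
tcp_pos: [0.4206, -0.1228, 0.1367]
tool_rot: [-0.0, -0.707, 0.707, 0.001]
ft_force: [0.6, -0.8, -0.4]
grip_width: 0.903
```

```bash
python3 look.py a7;  python3 - <<'E'
from h import *
import pickle; C=pickle.load(open('c.pkl','rb'));S=C['scene']
for k,D,H,z in (('blue',.064,.054,0),('green',.048,.07,.004),('red',.032,.086,.008)):
    print(k,hsvmask(S,k,(220,200,300,300)),crect(S,.4218,-.1233,D,H,z).round(1))
E
```

```text
tcp [ 0.4206 -0.1228  0.1367] ft [ 0.63 -0.75 -0.41] 0.903 19.35
blue [247.5 251.5 274.5 282.5] [246.6 248.7 275.7 283.2]
green [249.5 246.5 270.5 263.5] [249.1 243.6 272.2 279.7]
red [252.5 239.5 265.5 254.5] [251.7 238.4 268.7 276.3]
```

View pics/a7.png

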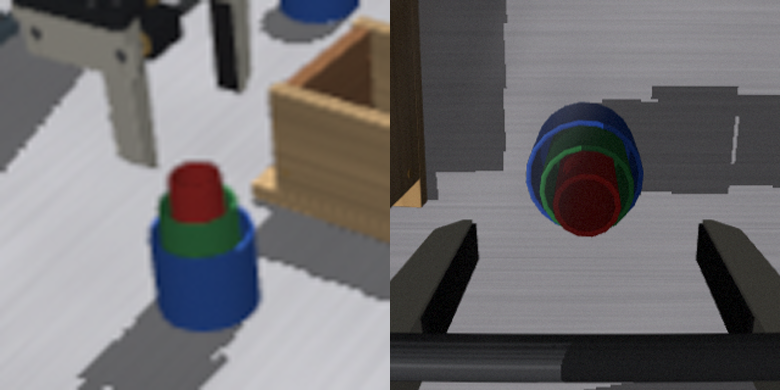

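Call:
{"method": "apply_moves", "body": {"moves": "0 0 0 0 0 0 8.6; 0 0 2 0 0 0 8.6; 0 0 2 0 0 0 8.6; 0 0 2 0 0 0 8.6; 0 0 2 0 0 0 8.6; 0 0 1.4 0 0 0 8.6; 0 0 1 0 0 0 8.6; 0 0 0 0 0 0 8.6; 0 0 0 0 0 0 8.6; 0 0 0 0 0 0 8.6"}}

```text
t: 20.75
tcp_pos: [0.4217, -0.1234, 0.0342]
tool_rot: [0.0, -0.707, 0.707, -0.001]
ft_force: [0.0, 0.0, 1.9]
grip_width: 0.927
```

Call:
{"method": "apply_moves", "body": {"moves": "0 0 0 0 0 0 5.8; 0 0 0 0 0 0 5.8; 0 0 0 0 0 0 5.8; 0 0 0 0 0 0 5.8; 0 0 0 0 0 0 5.8; 0 0 0 0 0 0 5.8; 0 0 0 0 0 0 5.8; 0 0 0 0 0 0 5.8; 0 0 0 0 0 0 5.8; 0 0 0 0 0 0 5.8", "squeeze": 20}}

```text
t: 22.0
tcp_pos: [0.4213, -0.1231, 0.0338]
tool_rot: [0.0, -0.707, 0.707, 0.0]
ft_force: [-0.3, 2.2, 4.7]
grip_width: 0.691
```

```bash
python3 look.py a8
```

```text
tcp [ 0.4213 -0.1231  0.0338] ft [-0.25  2.24  4.69] 0.691 22.0
```

View pics/a8.png

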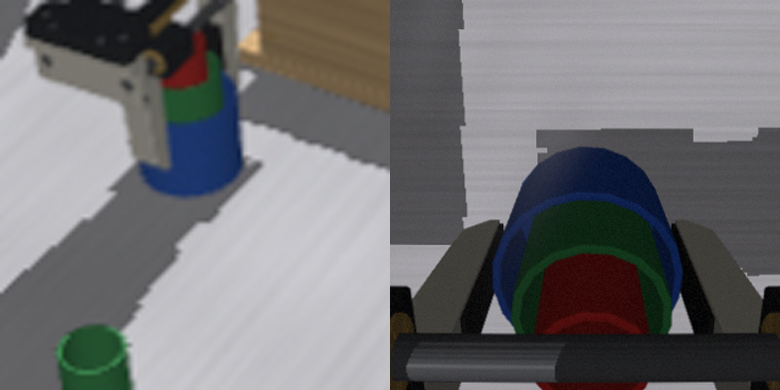

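Call:
{"method": "apply_moves", "body": {"moves": "0 0 0 0 0 0 5.8; 0 0 -0.3 0 0 0 5.8; 0 0 -0.5 0 0 0 5.8; 0 0 -1 0 0 0 5.8; 0 0 -1 0 0 0 5.8; 0 0 -1 0 0 0 5.8; 0 0 -1 0 0 0 5.8; 0 0 0 0 0 0 5.8; 0 0 0 0 0 0 5.8; 0 0 0 0 0 0 5.8", "squeeze": 20}}

```text
t: 23.4
tcp_pos: [0.421, -0.123, 0.0813]
tool_rot: [-0.0, -0.707, 0.707, 0.0]
ft_force: [0.1, 0.6, -2.1]
grip_width: 0.694
```

```bash
python3 look.py a9; python3 - <<'E'
from h import *
import pickle; C=pickle.load(open('c.pkl','rb'));S=C['scene'];z0=env.observe()['tcp_pos'][2]-.0338
for k,D,H,z in (('blue',.064,.054,0),('green',.048,.07,.004),('red',.032,.086,.008)):
    print(k,hsvmask(S,k,(220,180,300,300)),crect(S,.4218,-.1233,D,H,z+z0).round(1))
E
```

```text
tcp [ 0.421  -0.123   0.0813] ft [ 0.14  0.58 -2.08] 0.694 23.4
blue [246.5 233.5 272.5 266.5] [244.3 231.9 274.2 267. ]
green [252.5 228.5 267.5 246.5] [247.  226.5 270.7 263.5]
red [251.5 222.5 263.5 237.5] [249.6 220.8 267.1 260. ]
```

View pics/a9.png

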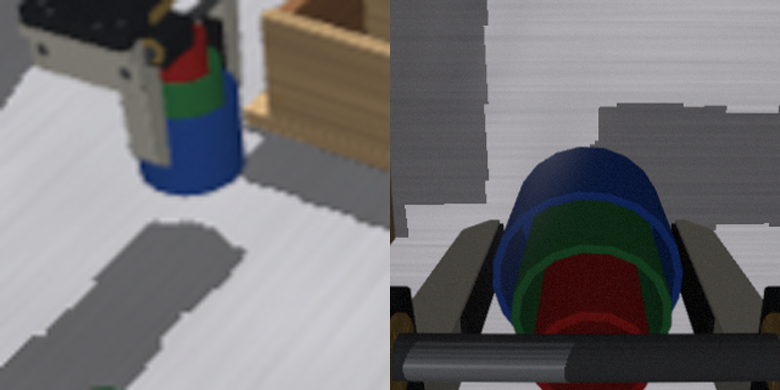

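Call:
{"method": "apply_moves", "body": {"moves": "0 0 -1 0 0 0 5.8; 0 0 -2 0 0 0 5.8; 0 0 -2 0 0 0 5.8; 0 0 -2 0 0 0 5.8; 0 0 -1.5 0 0 0 5.8; 0 0 -0.5 0 0 0 5.8; 0 0 0 0 0 0 5.8; 0 0 0 0 0 0 5.8; -1.4 -0.4 0 0 0 0 5.8; -2.8 -0.8 0 0 0 0 5.8"}}

```text
t: 24.8
tcp_pos: [0.4333, -0.0806, 0.1712]
tool_rot: [-0.0, -0.706, 0.708, 0.0]
ft_force: [-0.0, 0.1, -1.5]
grip_width: 0.69
```

Call:
{"method": "apply_moves", "body": {"moves": "-2.8 -0.8 0 0 0 0 5.8; -2.8 -0.8 0 0 0 0 5.8; -2.8 -0.8 0 0 0 0 5.8; -2.8 -0.8 0 0 0 0 5.8; -2.8 -0.8 0 0 0 0 5.8; -2.8 -0.8 0 0 0 0 5.8; -2.8 -0.8 0 0 0 0 5.8; -1.5 -0.4 0 0 0 0 5.8; 0 0 0 0 0 0 5.8; 0 0 0 0 0 0 5.8"}}

```text
t: 26.05
tcp_pos: [0.4929, 0.1293, 0.1714]
tool_rot: [-0.0, -0.707, 0.707, 0.0]
ft_force: [-0.1, -0.5, -1.6]
grip_width: 0.695
```

```bash
python3 look.py b1
```

```text
tcp [0.4929 0.1293 0.1714] ft [-0.11 -0.51 -1.64] 0.695 26.05
```

View pics/b1.png

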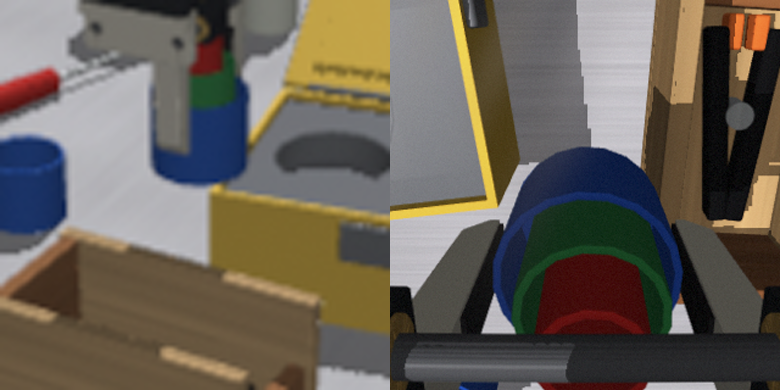

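Call:
{"method": "apply_moves", "body": {"moves": "-1.4 -0.45 0 0 0 0 5.8; -2.6 -0.65 0 0 0 0 5.8; -2.6 -0.65 0 0 0 0 5.8; -2.6 -0.65 0 0 0 0 5.8; -2.6 -0.65 0 0 0 0 5.8; -2.6 -0.65 0 0 0 0 5.8; 0 0 0 0 0 0 5.8; 0 0 0 0 0 0 5.8; 0 0 0 0 0 0 5.8; 0 0 0 0 0 0 5.8"}}

```text
t: 27.45
tcp_pos: [0.5304, 0.2731, 0.1718]
tool_rot: [-0.0, -0.707, 0.708, -0.0]
ft_force: [-0.5, -0.5, -1.7]
grip_width: 0.695
```

```bash
cat > chk.py <<'E'
from h import *
import sys
o=env.observe(); p=o['tcp_pos']; print('tcp',p.round(4),o['ft_force'].round(2),round(o['grip_width'],3),o['t'])
S,W,T=[env.camera(k) for k in ('scene','wrist','top')]
x,y=p[0]+.0005,p[1]; z0=p[2]-.0338; print('expected cup',x,y,z0)
r=hsvmask(S,'blue',(300,100,420,240)); print('blue scene',r,crect(S,x,y,.064,.054,z0).round(1))
ims=[]
for c,R in ((S,60),(W,200)):
    im=cv2.resize(c['img'],None,fx=4,fy=4,interpolation=cv2.INTER_CUBIC)
    for (P,col) in ((cyl(x,y,.064,.054,z0),(255,255,0)),(cyl(.5304,.2735,.085,0,.084),(255,0,0))):
        for q in proj(c,P):
            if abs(q).max()<1000: cv2.circle(im,tuple(int(a*4+2) for a in q),2,col,-1)
    u,v=(proj(c,[[x,y,z0]])[0]*4).astype(int); u=int(np.clip(u,R*4,2560-4*R));v=int(np.clip(v,R*4,1920-4*R)); ims.append(cv2.resize(im[v-4*R:v+4*R,u-4*R:u+4*R],(395,395),interpolation=cv2.INTER_AREA))
cv2.imwrite(f'pics/{sys.argv[1]}.png',np.hstack(ims)[:,:,::-1]); save(T,'top_'+sys.argv[1])
E
python3 chk.py b2
```

```text
tcp [0.5304 0.2731 0.1718] [-0.46 -0.49 -1.69] 0.695 27.45
expected cup 0.5308529749378135 0.27312821567142187 0.13800226086263803
blue scene [358.5 146.5 381.5 171.5] [358.4 143.3 382.9 171.2]
```

View pics/b2.png

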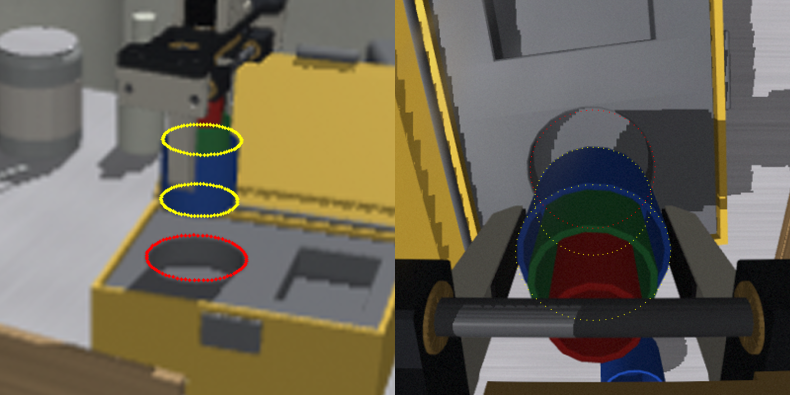

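Call:
{"method": "apply_moves", "body": {"moves": "0 0 0.4 0 0 0 5.8; 0 0 0.6 0 0 0 5.8; 0 0 0.6 0 0 0 5.8; 0 0 0.6 0 0 0 5.8; 0 0 0.6 0 0 0 5.8; 0 0 0.5 0 0 0 5.8; 0 0 0.4 0 0 0 5.8; 0 0 0.1 0 0 0 5.8; 0 0 0 0 0 0 5.8; 0 0 0 0 0 0 5.8"}}

```text
t: 28.85
tcp_pos: [0.5305, 0.2738, 0.1339]
tool_rot: [0.0, -0.707, 0.707, -0.0]
ft_force: [0.0, 0.5, -1.5]
grip_width: 0.693
```

Call:
{"method": "apply_moves", "body": {"moves": "0 0 0 0 0 0 5.8; 0 0 0 0 0 0 5.8; 0 0 0 0 0 0 5.8; 0 0 0 0 0 0 5.8; 0 0 0 0 0 0 5.8; 0 0 0 0 0 0 5.8; 0 0 0 0 0 0 5.8; 0 0 0 0 0 0 5.8; 0 0 0 0 0 0 5.8; 0 0 0 0 0 0 5.8"}}

```text
t: 30.1
tcp_pos: [0.5303, 0.2738, 0.1337]
tool_rot: [0.0, -0.707, 0.707, 0.0]
ft_force: [-0.5, -0.5, -2.2]
grip_width: 0.698
```

```bash
python3 chk.py b3
```

```text
tcp [0.5303 0.2738 0.1337] [-0.46 -0.55 -2.19] 0.698 30.1
expected cup 0.53084995985074 0.2737860174615034 0.09986992298326916
blue scene [358.5 159.5 381.5 183.5] [358.1 156.  382.2 183.8]
```

View pics/b3.png

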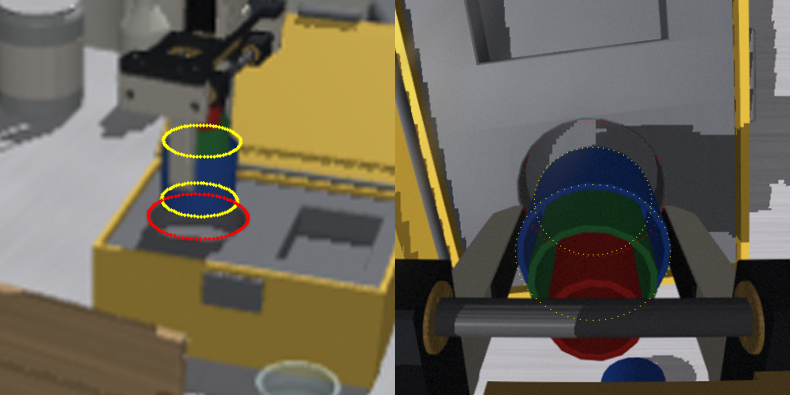

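View pics/top_b3.png

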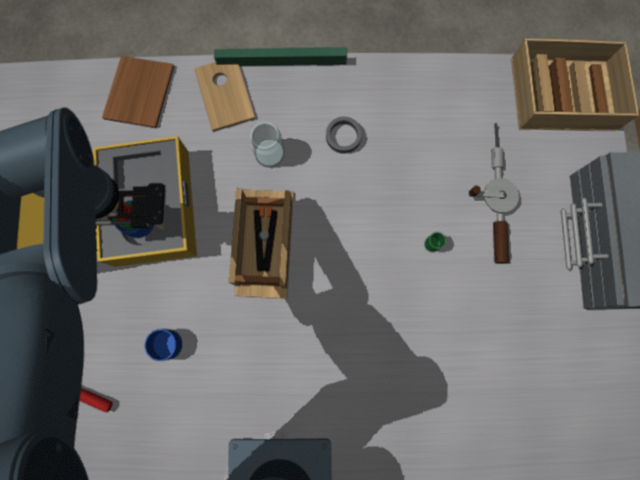

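```bash
python3 -c "
from station import env
print(env.observe()['qd'].round(4)); print(env.hand_in())"
```

```text
[ 0.0017  0.0018 -0.0001 -0.0002 -0.0011 -0.0013]
the job is handed in; nothing more can be done
None
```

I nested the cups on the bench and carried the nest over the bird box by the large cup. It now hangs still over the tub's round pocket, in the gripper, and I handed the job in at 30 s of the 72 s allowed. No verdict came back from the hand-in.

- **Cups used:** I took the rightmost blue cup and the 48 × 70 mm green cup. The other green cup measured about 38 × 50 mm, so I left it where it was.
- **Final position:** From the tool's measured position, the large cup's underside is about 16 mm above the pocket mouth and within 1 mm of its centre. The cameras are only good to about 2 mm, so the true error could be that much larger.
- **Grip:** The nest hangs level. The fingers are about 64.5 mm apart on the 64 mm cup with a 20 N grip, the measured load is about 2 N, and the arm is practically still.
- **Bystanders:** The last top-camera picture shows the bird box, clamp, jar, drill and tape where they started. I judged that by eye and did not measure it.
- **Unexplained force:** When I closed on the large cup, the wrist showed a brief 4.7 N upward force. It was gone after the lift, and the cups still looked seated.
- **Partial check:** In the last scene picture the fingers and gripper hid part of the blue cup's rim. Its underside and sides match the expected position to about a pixel, but its top edge could not be compared.

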